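# Shut down the titration bench: stirrer off, electrode clipped in its sloping holder

### The arm

A 6-joint arm with a two-finger parallel gripper is mounted at the origin on the work surface. World frame = base frame: x ahead of the robot, y to its left, z up, the work surface at z = 0. Lengths are in m, angles in degrees, forces in N, time in s.
With the tool pointing down it reaches from about 0.25 to 0.725 m from the base axis. Payload 9.7 kg.
Tool frame: the origin (TCP) lies midway between the tips of the shut fingers; the grasp point (between the pads) lies 19 mm behind it (bot.hold_point_z is the distance from the TCP to the grasp point, in m); z points along the fingers, y is the line along which they close (so a half turn about z gives the same grasp; the last joint's range is limited). The gripper opens to 85 mm and grips with 20 to 120 N. Pads are 22 mm wide; open, the fingers measure 114 mm over their backs; the gripper's body (76 mm by 85 mm) begins 54 mm behind the grasp point. The pads swing forward as they close: fully open they stand 13 mm farther back than shut.
Start: joints at [-68.526, 4.979, 10.078, 95.1, 0, 90], TCP at [0.201, -0.512, 0.21] pointing down, gripper open.
Joint ranges: [-179.16, 179.16], [-48.56, 103.87], [-65.8, 70.77], [-126.05, 130.52], [-82.76, 87.17], [-180, 180]. Speed limits (degrees/s): [127.2, 127.2, 147.25, 180, 180, 180].

### API

Orientations are given as [roll, pitch, yaw] about the fixed x, y, z axes, in that order (R = Rz(yaw) Ry(pitch) Rx(roll)).
In Python, from workcell import bot gives the robot as it stands.
- The arm moves only by the tool play_rows, never from a script. Its argument "steps" is a list that holds one entry, the list of rows, each a list of 4 numbers: the shift along the tool's x, y, z in m, then the turn about the tool's z in rad. In form: [[[tx, ty, tz, yaw], ...]]. A call has exactly 5 rows; each row shifts and turns the commanded pose from where the row before left it, along the tool's axes as they then stand; what a row does not reach is not made up. A row lasts 1/12 s, in which the tool goes at most 41.7 mm and 7.16 degrees, less where a joint would pass 70% of its speed; a pose out of reach is approached as far as the arm can. A call is refused whole if a number of a shift passes 0.0417 or a number of a turn 0.125, either way. A call with a gripper value outside its range is refused whole. "gripper" is the finger opening in m, from 0 to 0.0854, set as the call begins (left out, the last holds). The fingers move at their own pace and stop on an object; "squeeze" is the grip in N (left out, the last holds). Time passes only in rows, so rows that do not move let the fingers close, or fill a call up. It gives the time, the measured TCP pose, the force, the opening and the grip force at its end, in the units of the state.
- bot.get_obs(): the state, without advancing time (a new reading comes with each control period).
- bot.camera(name): name is "side" or "top" or "wrist"; returns a dict with "img" (420x560x3 uint8, blue, green, red), "vfov" (degrees; the focal length in pixels is half the picture's height over the tangent of half this angle, whatever the lens; pixels are square), "cx", "cy" (the principal point, pixels), "xyz" and "attitude" of the camera in the world. Camera axes: x right, y down, z forward; pixel columns grow to the right and rows downward; lengths in m; the calibration is good to about 2 mm. A picture is of the moment at which its call begins. There is no depth.
- bot.job_done(): hands the job in; it is judged then, once.
The state is a dict: "time": time; "q": joint angles; "qd": joint speeds; "joint_efforts": joint torques, N m; "ee_pos": TCP position; "tcp_rot": TCP orientation; "wrist_force": force on the tool from outside, world axes, zero at the start; "torque": the same for the moment, N m; "opening": finger opening in m; "grasp_force": force on a finger pad.
Only numpy, scipy, OpenCV 4.12 (cv2) and the standard library are available. Lean on these libraries where they do the work, as an engineer would, in place of code of your own. Each camera call takes 0.05 s, during which the arm holds its last target. There are 200 camera calls.

### The job

The titration is finished: in either order, turn the stirrer's black speed knob fully anticlockwise to its end stop (off), and park the glass electrode in the sloping holder, black head uppermost, pressing its green band down past the orange sprung jaw until the shaft is fully home in the fork and lies in the lower saddle, the jaw closed over it. Never drop the electrode on the bench or force it hard against the holder, and leave the beaker, bottle and jar standing where they are.

Things in the scene. Friction and masses are not known exactly. Their poses are not given: they have to be found in the camera images.
- electrode: Loose glass electrode, 150 mm long, about 60 g. Origin on its axis at mid-length, x along the axis towards the head. Pale shaft 14 mm in diameter from x = -75 (tip) to +40 mm; black head with a red ring, 22 mm in diameter, from +40 to +75; green band on the shaft from +14 to +40. It starts lying level in the grey rest, axis 50 mm above the bench.
- band (a point): Middle of the electrode's green band, on the axis, at electrode x = +27 mm. This point belongs in the fork.
- grip_point (a point): A good place to grip the shaft, on the axis, at electrode x = -12 mm: free between the rest's cradles, and between fork and saddle in the holder.
- head_end (a point): Middle of the head's end face, electrode x = +75 mm.
- rest: Fixed grey bench rest under the electrode: base plate 150 x 60 mm, 10 mm high, with two open cradles, each 12 mm long and 24 mm wide, at x = -55 and +27 mm, whose flared sides reach 56 mm above the bench. Origin at bench level.
- clip: Fixed teal fork clip of the holder. Origin on the parked shaft's axis in the middle of the fork, 165 mm above the bench. x along the parked shaft, rising 30 degrees away from the robot (head to +x); z out of the mouth, 30 degrees from vertical; push along -z. Fork x -7 to +7 mm, floor z = -7; fixed prong: inner face y = -9, straight up to z = 14, flared to z = 27. Jaw on the +y side.
- saddle (a point): Where the parked shaft's axis passes the lower saddle, clip x = -82 mm: an open flared cradle 12 mm long, floor 7 mm below the axis. Once released the electrode may slide down a few mm until its head's shoulder meets the fork.
- spine_top (a point): Top of the white spine, 30 mm wide, that joins fork and saddle, 38 mm below the parked axis at clip x = -39 mm: there the fingers may straddle the shaft. Holder base: 120 x 90 mm on a steel post.
- jaw (a joint): Orange sprung jaw of the fork, rad: 0 closed, grows to 0.6 as it is pushed outwards to clip +y; it needs about 0.2 to let the shaft pass and springs back. Hinge along clip x at y = 14.5, z = -16 mm.
- jaw_nose (a point): Centre of the jaw's rounded nose (radius 4 mm, 12 mm long in x); closed, it is at clip y = 6.5, z = 10.5 mm and leaves 11.5 mm to the fixed prong for the 14 mm shaft. Above it an orange lip flares outwards to z = 25 mm.
- speed (a joint): Stirrer's speed knob, rad: 0 is off, the anticlockwise end stop seen from above; grows clockwise to 4.7. It stays where it is left.
- speed_grip (a point): On the knob's upright axis at grip height, 92 mm above the bench. The black grip bar, 38 mm long, 14 wide, 32 high (top 7 mm above this point), lies along this point's x, which turns with the knob; white pointer on its -x half. At off the pointer faces the stirrer's nearer short edge. Below it a disc 40 mm and a grey ring 64 mm in diameter.
- stirrer: Fixed white and teal magnetic stirrer, 200 x 130 mm, 55 mm high, origin at the centre of its underside; the knob stands at x = -58 mm, a round plate of 112 mm diameter at x = +38 mm, its top 60 mm above the bench.
- beaker: Bystander: empty glass beaker, 68 mm across, 75 mm high, on the stirrer's plate; origin under its centre.
- amber_bottle: Bystander: amber bottle, 60 mm across, 130 mm high, on the bench; origin under its centre.
- jar: Bystander: glass jar with green lid, 56 mm across, 75 mm high, on the bench; origin under its centre.
Not all that is in view belongs to the job. Leave any pink or purple look-alike of the stirrer alone. Of the things like the electrode, leave any that is purple; of the rest the larger one is meant.

How it is judged (in metres and radians):
On the way:
1. the electrode's band, in the fork's mouth, pushes the sprung jaw open (value of joint jaw above 0.06 rad and distance between band and clip below 0.026 m).
At the end, for the whole second after the job is handed in: Knob at off (within 0.1 rad). Electrode at rest in the holder, head up: band centre within 3 mm sideways, at most 3 mm above and within 10 mm along the shaft of the home point, shaft along the clip within 0.06 rad (so in the saddle), jaw closed over it (under 0.06 rad) (y of band in the frame of clip between -0.003 and 0.003 m and z of band in the frame of clip below 0.003 m and x of band in the frame of clip between -0.01 and 0.01 m and x of head_end in the frame of clip above 0.02 m and angle between the x axis of electrode and the x axis of clip, either way round below 0.06 rad and value of joint jaw below 0.06 rad and value of joint speed below 0.1 rad and linear speed of electrode below 0.01 m/s); the robot touches nothing.
It fails at once if the electrode is dropped onto the bench (height (world z) of electrode below 0.03 m).
It fails at once if the electrode is forced against the holder with more than 60 N (contact force between electrode and clip above 60 N).
It fails at once if the beaker, bottle or jar is moved more than 30 mm or tipped (distance of any of beaker, amber_bottle, jar from where it was at the start of the episode above 0.03 m or angle between any of beaker, amber_bottle, jar's own z axis and vertical above 0.3 rad).
It also fails if it takes over 56 s, if anything falls off the work surface, if the arm or the gripper's body presses on something with over 40 N, if the wrist force passes 120 N, or if a joint passes its speed limit or range.

## Working session

There is one attempt and no reset: what is moved stays moved. The work goes in short steps, Python scripts to look and compute and a tool call to move; the robot and the scene stay as the last step left them, time stands still between calls to the robot, and variables do not carry over. Pictures are saved under pics/ and viewed, at most 10 in all, crops included, and the job is handed in when it is done.

Besides the shell and the picture viewer there is one more tool, called as a command line: name --argument value ..., lists and objects as JSON in quotes. play_rows: Moves the arm, as the interface text tells. Its arguments: {"type":"object","properties":{"steps":{"type":"array","items":{"type":"array","items":{"type":"array","items":{"type":"number"}}}},"gripper":{"type":"number"},"squeeze":{"type":"number"}},"required":["steps"]}

```bash
mkdir -p pics; python3 - <<'E'
from workcell import bot
import cv2,json,numpy as np
for n in("side","top","wrist"):
    c=bot.camera(n); cv2.imwrite(f"pics/{n}0.png",c["img"]); print(n,{k:v for k,v in c.items() if k!="img"})
o=bot.get_obs();print(o)
E
```

```text
side {'vfov': 55.51895653340009, 'cx': 279.62599490879455, 'cy': 212.5551445217992, 'xyz': array([0.19543401, 0.7291038 , 0.90382092]), 'attitude': array([-132.10930861,    0.37953513, -157.09237116])}
top {'vfov': 55.12311517461692, 'cx': 275.9354995599078, 'cy': 211.51270377927855, 'xyz': array([ 0.3216762 , -0.09606462,  1.4639181 ]), 'attitude': array([-171.87573917,    1.17133957,  -89.36872704])}
wrist {'vfov': 67.59660499347486, 'cx': 279.0703567964642, 'cy': 213.1322769984897, 'xyz': array([ 0.26692222, -0.48667952,  0.37370382]), 'attitude': array([ 1.63891785e+02,  1.21930721e-02, -6.85232216e+01])}
{'time': 0.15, 'q': array([-6.85273998e+01,  5.00373998e+00,  1.00458762e+01,  9.51001696e+01,
        3.96271232e-04,  9.00012735e+01]), 'qd': array([-0.07861017, -0.17953869,  0.17678059,  0.14000526,  0.03819243,
       -0.0959726 ]), 'joint_efforts': array([ 8.06087996e-07, -5.20762253e+01,  4.65044010e+01,  1.38938933e-02,
        3.12071563e-05,  1.32801780e-06]), 'ee_pos': array([ 0.20126156, -0.51164385,  0.20985601]), 'tcp_rot': array([-1.79941967e+02, -3.94981160e-04,  2.14713264e+01]), 'wrist_force': array([ 0.32750879, -0.34922788, -0.07706134]), 'torque': array([-0.04228428, -0.00925685, -0.01194828]), 'grasp_force': 0.0, 'opening': 0.08543847675505219}
```

View pics/top0.png

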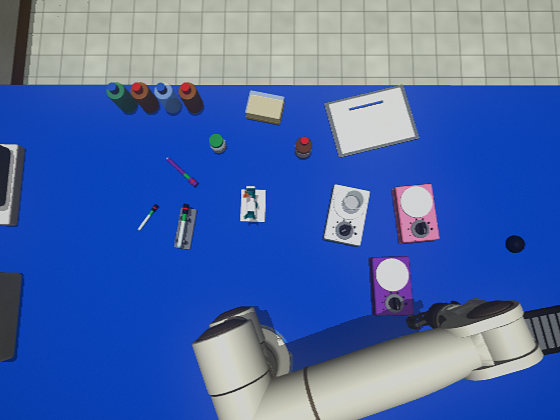

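View pics/side0.png

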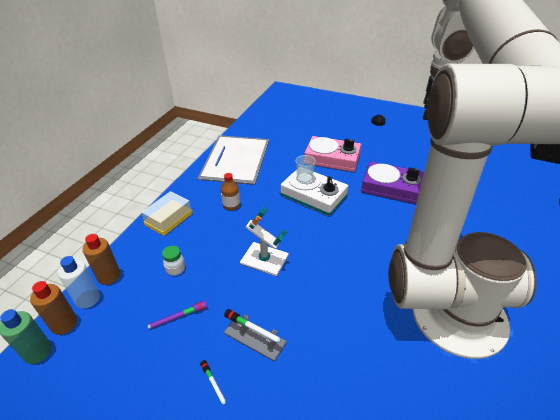

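```bash
cat > h.py <<'E'
import numpy as np,cv2
from scipy.spatial.transform import Rotation as R
def Rm(a): return R.from_euler('xyz',a,degrees=True).as_matrix()
def f(c): return 210/np.tan(np.radians(c["vfov"])/2)
def ray(c,u,v):
    return Rm(c["attitude"])@np.array([(u-c["cx"])/f(c),(v-c["cy"])/f(c),1])
def atz(c,u,v,z):
    d=ray(c,u,v); return c["xyz"]+d*(z-c["xyz"][2])/d[2]
def proj(c,p):
    q=Rm(c["attitude"]).T@(np.asarray(p)-c["xyz"]); return np.array([c["cx"]+f(c)*q[0]/q[2],c["cy"]+f(c)*q[1]/q[2]])
def tri(cs,uvs):
    A=np.zeros((3,3));b=np.zeros(3)
    for c,(u,v) in zip(cs,uvs):
        d=ray(c,u,v);d/=np.linalg.norm(d);P=np.eye(3)-np.outer(d,d);A+=P;b+=P@c["xyz"]
    return np.linalg.solve(A,b)
def crop(img,x,y,w,h,s):
    o=cv2.resize(img[y:y+h,x:x+w],None,fx=s,fy=s,interpolation=cv2.INTER_CUBIC)
    for i in range(0,w,10):
        cv2.line(o,(i*s,0),(i*s,6),(0,255,255),1); 
        if (x+i)%20==0: cv2.putText(o,str(x+i),(i*s,16),0,.35,(0,255,255),1)
    for j in range(0,h,10):
        cv2.line(o,(0,j*s),(6,j*s),(0,255,255),1)
        if (y+j)%20==0: cv2.putText(o,str(y+j),(8,j*s+4),0,.35,(0,255,255),1)
    return o
E
python3 - <<'E'
from h import *
t=cv2.imread("pics/top0.png");s=cv2.imread("pics/side0.png")
a=np.hstack([crop(t,160,190,50,70,4),crop(t,230,180,50,70,4),crop(t,320,180,60,70,4)])
b=np.hstack([crop(s,210,300,90,70,3) ,crop(s,230,200,60,80,3)[:210],crop(s,270,150,90,70,3)])
w=max(a.shape[1],b.shape[1])
p=lambda i:cv2.copyMakeBorder(i,0,0,0,w-i.shape[1],0)
cv2.imwrite("pics/m0.png",np.vstack([p(a),p(b)]))
E
```

```text
(no output)
```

View pics/m0.png

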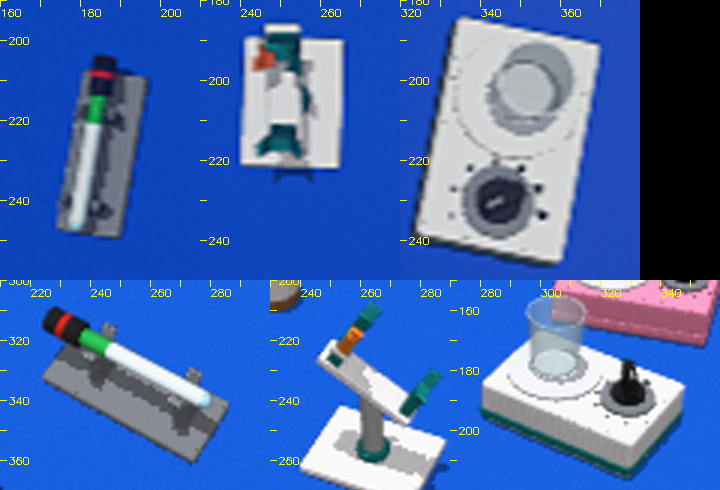

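```bash
python3 - <<'E'
from h import *
from workcell import bot
c=bot.camera("top");s=bot.camera("side")
np.set_printoptions(precision=4,suppress=True)
h=atz(c,185.7,204.2,.05);t=atz(c,178.7,247,.05);print("elec",h,t,np.linalg.norm(h-t),np.degrees(np.arctan2(*(h-t)[1::-1])))
for u,v in[(334.5,184.5),(370,191),(323.7,238.5),(360.5,246)]:print("stir",atz(c,u,v,.055))
print("knob",atz(c,344.5,230,.095))
print("saddle",atz(c,249.5,214,.124),"fork",atz(c,250.3,192,.165))
# holder base corners top (z~.01)
for u,v in[(241.5,189.5),(265.5,190),(240.2,221.5),(265,221.7)]:print("hb",atz(c,u,v,.012))
print("side elec head",atz(s,224.5,314.5-0,.05),atz(s,278.5,342,.05))
# side knob tri
print(tri([c,s],[(344.5,230),(327,180)]))
E
```

```text
elec [0.547  0.2581 0.05  ] [0.3941 0.2764 0.05  ] 0.15396973873246053 -6.80295362935933
stir [ 0.6214 -0.2726  0.055 ]
stir [ 0.5987 -0.3979  0.055 ]
stir [ 0.4286 -0.2331  0.055 ]
stir [ 0.4037 -0.3607  0.055 ]
knob [ 0.4552 -0.3     0.095 ]
saddle [0.5035 0.0224 0.124 ] fork [0.571  0.0176 0.165 ]
hb [0.6095 0.0636 0.012 ]
hb [ 0.6082 -0.0248  0.012 ]
hb [0.4909 0.0656 0.012 ]
hb [ 0.4909 -0.0248  0.012 ]
side elec head [0.5478 0.2625 0.05  ] [0.3943 0.2798 0.05  ]
[ 0.46   -0.2985  0.098 ]
```

play_rows --steps '[[[0.0315,-0.0102,0,0],[0.0315,-0.0102,0,0],[0.0315,-0.0102,0,0],[0.0315,-0.0102,0,0],[0.0315,-0.0102,0,0]]]'

```text
time: 0.67
ee_pos: [0.3301, -0.4056, 0.2104]
tcp_rot: [180.0, -0.0, 21.5]
wrist_force: [0.1, 0.3, 0.2]
opening: 0.0853
grasp_force: 0.0
```

play_rows --steps '[[[0.0315,-0.0102,0,0],[0.0315,-0.0102,0,0],[0.0315,-0.0102,0,0],[0.0315,-0.0102,0,0],[0.0315,-0.0102,0,0]]]'

```text
time: 1.08
ee_pos: [0.4582, -0.3003, 0.2104]
tcp_rot: [180.0, -0.0, 21.5]
wrist_force: [0.1, -0.5, 0.3]
opening: 0.0853
grasp_force: 0.0
```

```bash
python3 - <<'E'
from h import *
from workcell import bot
c=bot.camera("wrist");cv2.imwrite("pics/w1.png",c["img"])
o=bot.get_obs();print(o["time"],o["q"],o["ee_pos"],o["tcp_rot"],o["wrist_force"],c["xyz"],c["attitude"])
print(proj(c,[.457,-.302,.099]))
E
```

```text
1.1333 [-3.28390422e+01  4.82852110e+00  9.85596363e+00  9.50184432e+01
  1.19264590e-01  1.25533988e+02] [ 0.46167469 -0.29721662  0.20983482] [-1.79938008e+02 -1.02284316e-01  2.16269234e+01] [ 1.51376503  3.74734615 -1.64552464] [ 0.52377326 -0.27515845  0.37434916] [ 1.63893865e+02 -6.15252385e-02 -6.85212659e+01]
[279.3266154  205.14110976]
```

View pics/w1.png

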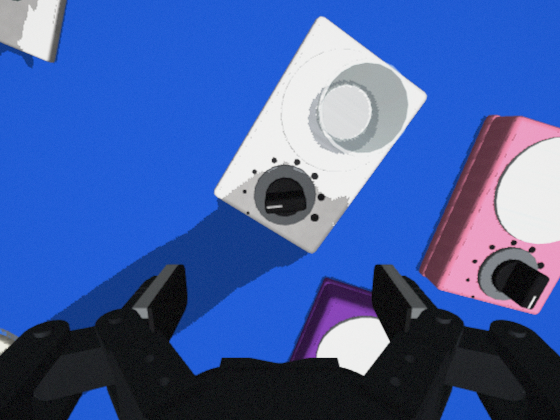

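```bash
python3 - <<'E'
from h import *
from workcell import bot
c=bot.camera("wrist")
im=c["img"];g=im.min(2)[180:218,255:315].astype(int)
k=(g>120)&(cv2.distanceTransform((np.hypot(*np.meshgrid(np.arange(255,315)-285,np.arange(180,218)-200))<24).astype('uint8'),2,3)>0)
ys,xs=np.nonzero(k);print(np.c_[xs+255,ys+180].tolist()[:60])
d=(im.max(2)[150:240,240:330]<45).astype('uint8')
n,l,st,ce=cv2.connectedComponentsWithStats(d);i=1+st[1:,4].argmax();print(st[i],ce[i]+[240,150])
cv2.imwrite("pics/w1c.png",crop(im,235,150,100,100,6))
for u,v in [(267,208),(284,206),(285,197)]:print(atz(c,u,v,.099))
print(bot.get_obs()["ee_pos"])
E
```

```text
[[278, 210], [279, 210], [280, 210], [281, 210], [282, 210], [283, 210], [270, 211], [271, 211], [272, 211], [273, 211], [274, 211], [275, 211], [276, 211], [277, 211], [278, 211], [279, 211], [280, 211], [281, 211], [282, 211], [283, 211], [269, 212], [270, 212], [271, 212], [272, 212], [273, 212], [274, 212], [275, 212], [276, 212], [277, 212], [278, 212], [279, 212], [280, 212], [281, 212], [282, 212], [269, 213], [270, 213], [271, 213]]
[  27   33   41   38 1167] [286.85518423 201.26306769]
[ 0.45414512 -0.28928361  0.099     ]
[ 0.46157288 -0.30292432  0.099     ]
[ 0.4696596  -0.30064487  0.099     ]
[ 0.45984839 -0.29882344  0.20980327]
```

View pics/w1c.png

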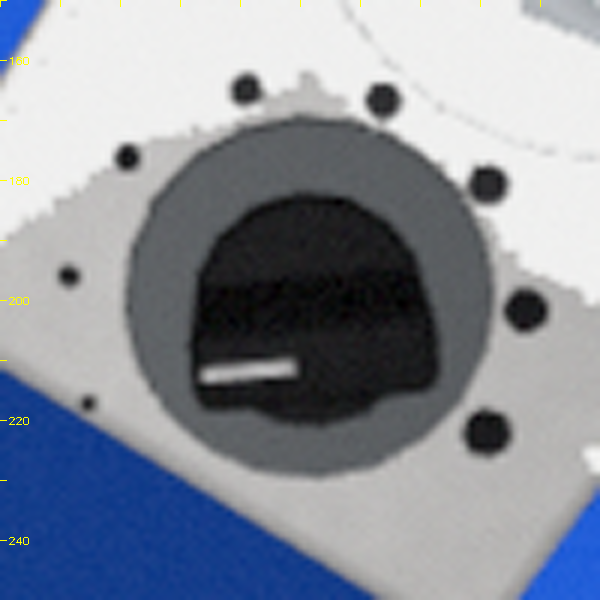

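play_rows --steps '[[[-0.0013,0.0033,0,-0.111],[0,0,0,-0.111],[0,0,0,-0.111],[0,0,0,-0.111],[0,0,0,-0.111]]]' --gripper 0.045

```text
time: 1.6
ee_pos: [0.4568, -0.3054, 0.2103]
tcp_rot: [-180.0, 0.0, 53.6]
wrist_force: [-0.1, 0.1, -0.2]
opening: 0.0448
grasp_force: 0.0
```

play_rows --steps '[[[0,0,0,-0.111],[0,0,0,-0.111],[0,0,0,-0.111],[0,0,0,-0.111],[0,0,0,-0.111]]]'

```text
time: 2.02
ee_pos: [0.4567, -0.3055, 0.2103]
tcp_rot: [-180.0, 0.0, 85.4]
wrist_force: [-0.7, 0.9, 0.3]
opening: 0.0448
grasp_force: 0.0
```

play_rows --steps '[[[0,0,0,-0.111],[0,0,0,-0.111],[0,0,0,-0.111],[0,0,0,-0.111],[0,0,0,-0.111]]]'

```text
time: 2.43
ee_pos: [0.4567, -0.3055, 0.2103]
tcp_rot: [-180.0, -0.0, 117.2]
wrist_force: [0.4, -0.3, -0.3]
opening: 0.0447
grasp_force: 0.0
```

play_rows --steps '[[[0,0,0.025,0],[0,0,0.025,0],[0,0,0.025,0],[0,0,0.012,0],[0,0,0.005,0]]]'

```text
time: 2.85
ee_pos: [0.456, -0.3048, 0.1162]
tcp_rot: [-179.9, -0.2, 116.8]
wrist_force: [0.3, -0.1, 0.4]
opening: 0.0454
grasp_force: 0.0
```

```bash
python3 - <<'E'
from h import *
from workcell import bot
c=bot.camera("wrist");cv2.imwrite("pics/w2.png",c["img"])
o=bot.get_obs();print(o["time"],o["q"],o["ee_pos"],o["tcp_rot"],o["wrist_force"],o["opening"])
E
```

```text
2.9 [-3.37526689e+01  4.09291506e+00 -1.21766097e+00  8.48347182e+01
 -3.32865661e-03  2.93946456e+01] [ 0.45625065 -0.30490906  0.11675786] [-1.79925786e+02 -1.24955152e-01  1.16852609e+02] [-0.15173325 -0.44292647  0.25166045] 0.04489021180424018
```

View pics/w2.png

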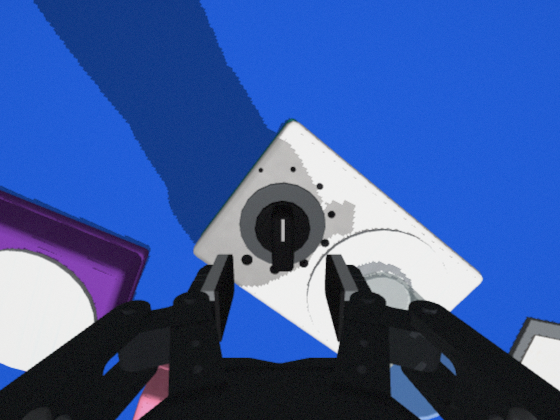

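play_rows --steps '[[[0,0,0.015,0],[0,0,0.015,0],[0,0,0.01,0],[0,0,0.002,0],[0,0,0,0]]]'

```text
time: 3.32
ee_pos: [0.4571, -0.3052, 0.0767]
tcp_rot: [-180.0, -0.0, 116.9]
wrist_force: [-0.5, -0.1, -0.2]
opening: 0.0452
grasp_force: 0.0
```

play_rows --steps '[[[0,0,0,0],[0,0,0,0],[0,0,0,0],[0,0,0,0],[0,0,0,0]]]' --gripper 0.005 --squeeze 40

```text
time: 3.73
ee_pos: [0.4582, -0.3052, 0.0776]
tcp_rot: [179.9, 0.1, 116.9]
wrist_force: [3.5, 3.6, 5.3]
opening: 0.01
grasp_force: 39.6
```

play_rows --steps '[[[0,0,0,-0.08],[0,0,0,-0.08],[0,0,0,-0.08],[0,0,0,-0.08],[0,0,0,-0.08]]]'

```text
time: 4.15
ee_pos: [0.4579, -0.3054, 0.0776]
tcp_rot: [180.0, 0.1, 140.0]
wrist_force: [3.5, 1.9, 6.2]
opening: 0.01
grasp_force: 40.2
```

play_rows --steps '[[[0,0,0,-0.08],[0,0,0,-0.08],[0,0,0,-0.08],[0,0,0,-0.08],[0,0,0,-0.08]]]'

```text
time: 4.57
ee_pos: [0.4578, -0.3057, 0.0776]
tcp_rot: [-179.9, 0.1, 162.9]
wrist_force: [1.9, -1.3, 5.7]
opening: 0.0102
grasp_force: 40.2
```

```bash
python3 - <<'E'
from workcell import bot
o=bot.get_obs();print(o["time"],o["q"],o["ee_pos"],o["tcp_rot"],o["wrist_force"],o["torque"],o["opening"])
E
```

```text
4.5667 [-3.37224909e+01  4.35003059e+00 -5.27110145e+00  8.02458192e+01
 -1.56399440e-02 -1.66548365e+01] [ 0.45777958 -0.30566112  0.07757498] [-1.79946884e+02  1.22984680e-01  1.62932384e+02] [ 1.92544519 -1.29360726  5.66952428] [-0.01411797 -0.43789111 -0.03146555] 0.010157509271937993
```

play_rows --steps '[[[0,0,0,-0.03],[0,0,0,-0.03],[0,0,0,-0.03],[0,0,0,-0.03],[0,0,0,-0.02]]]'

```text
time: 4.98
ee_pos: [0.4577, -0.3058, 0.0776]
tcp_rot: [-179.9, 0.1, 170.8]
wrist_force: [2.2, 0.1, 5.8]
opening: 0.0099
grasp_force: 40.3
```

```bash
python3 - <<'E'
from workcell import bot
o=bot.get_obs();print(o["time"],o["tcp_rot"],o["wrist_force"],o["torque"],o["opening"])
E
```

```text
4.9833 [-1.79921651e+02  1.13218351e-01  1.70808093e+02] [2.19467256 0.08784638 5.83960436] [-0.07119934 -0.38530812 -0.13254317] 0.009868024347177751
```

play_rows --steps '[[[0,0,0,-0.03],[0,0,0,-0.03],[0,0,0,0],[0,0,0,0],[0,0,0,0]]]'

```text
time: 5.4
ee_pos: [0.4581, -0.3049, 0.0783]
tcp_rot: [-180.0, 0.2, 174.2]
wrist_force: [2.1, 5.5, 10.6]
opening: 0.0049
grasp_force: 5.7
```

```bash
python3 - <<'E'
from h import *
from workcell import bot
o=bot.get_obs();print(o["time"],o["tcp_rot"],o["wrist_force"],o["torque"],o["opening"])
E
```

```text
5.4 [-1.79993595e+02  1.61813908e-01  1.74200445e+02] [ 2.08325629  5.51234179 10.60803413] [ 1.11215468 -0.35687683 -0.00622684] 0.00489971485390189
```

play_rows --steps '[[[0,0,0,0],[0,0,0,0],[0,0,0,0],[0,0,-0.02,0],[0,0,-0.025,0]]]' --gripper 0.045

```text
time: 5.82
ee_pos: [0.4556, -0.3044, 0.1194]
tcp_rot: [179.9, -0.3, 174.2]
wrist_force: [0.0, -0.6, -0.1]
opening: 0.0451
grasp_force: 0.0
```

play_rows --steps '[[[0,0,-0.03,0],[0,0,-0.03,0],[0,0,0,0],[0,0,0,0],[0,0,0,0]]]'

```text
time: 6.23
ee_pos: [0.4569, -0.3051, 0.1805]
tcp_rot: [180.0, -0.1, 174.2]
wrist_force: [-0.4, 0.9, -1.1]
opening: 0.0451
grasp_force: 0.0
```

```bash
python3 - <<'E'
from h import *
from workcell import bot
c=bot.camera("wrist");cv2.imwrite("pics/w3.png",crop(c["img"],180,100,200,200,3))
print(bot.get_obs()["tcp_rot"],c["attitude"],proj(c,[.457,-.305,.099]),proj(c,[.457,-.305,.055]))
d=np.radians(168.4);print(proj(c,[.457+.03*np.cos(d),-.305+.03*np.sin(d),.099]))
E
```

```text
[ 1.79954611e+02 -1.08983916e-01  1.74163040e+02] [1.63969049e+02 4.40154799e-02 8.41612148e+01] [280.30865023 212.56716995] [280.16833657 199.84009786]
[284.17330166 176.12761443]
```

View pics/w3.png

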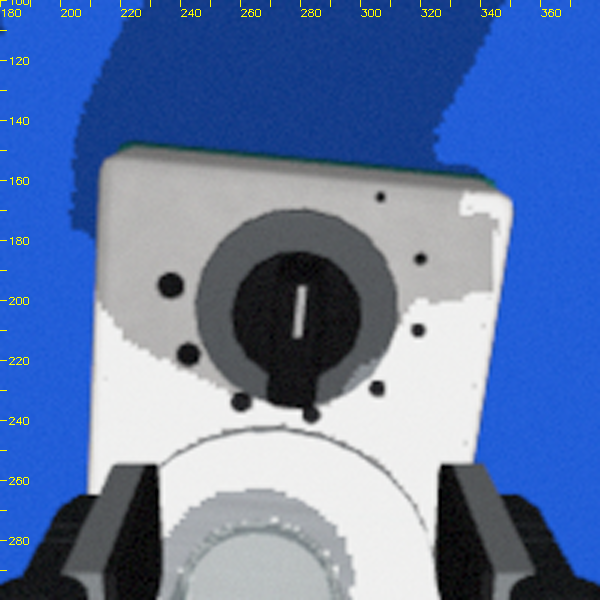

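```bash
python3 - <<'E'
from h import *
from workcell import bot
c=bot.camera("wrist");im=c["img"]
m=np.zeros((420,560),'uint8');m[190:216,270:290]=(im.min(2)[190:216,270:290]>110)
ys,xs=np.nonzero(m);P=np.array([atz(c,x,y,.099)[:2] for x,y in zip(xs,ys)])
v=np.linalg.svd(P-P.mean(0))[2][0];print(len(xs),np.degrees(np.arctan2(v[1],v[0]))%180,P.mean(0))
# white/blue boundary: left and right long edges, top short edge at z .055
w=(im[...,2]>90).astype(int)
def fit(pts):
    P=np.array([atz(c,x,y,.055)[:2] for x,y in pts]);v=np.linalg.svd(P-P.mean(0))[2][0];return np.degrees(np.arctan2(v[1],v[0]))%180
L=[(np.nonzero(w[y,195:280])[0][0]+195,y) for y in range(165,240,5)]
Rr=[(np.nonzero(w[y,290:370])[0][-1]+290,y) for y in range(180,240,5)]
T=[(x,np.nonzero(w[130:200,x])[0][0]+130) for x in range(230,335,5)]
print(L[:3],Rr[:3],T[:3],fit(L),fit(Rr),fit(T))
E
```

```text
45 167.7717634908028 [ 0.4492289  -0.30481848]
[(np.int64(213), 165), (np.int64(212), 170), (np.int64(212), 175)] [(np.int64(349), 180), (np.int64(348), 185), (np.int64(347), 190)] [(230, np.int64(150)), (235, np.int64(151)), (240, np.int64(151))] 168.42132863733238 168.68017271926144 78.87273280943229
```

play_rows --steps '[[[0.0037,0.0382,-0.03,0],[0.0037,0.0382,-0.03,0],[0.0037,0.0382,-0.02,0],[0.0037,0.0382,0,0],[0.0037,0.0382,0,0]]]'

```text
time: 6.75
ee_pos: [0.4579, -0.1245, 0.2521]
tcp_rot: [-180.0, 0.0, 174.1]
wrist_force: [1.2, -0.2, -0.4]
opening: 0.0452
grasp_force: 0.0
```

play_rows --steps '[[[0.0037,0.0382,0,0],[0.0037,0.0382,0,0],[0.0037,0.0382,0,0],[0.0037,0.0382,0,0],[0.0037,0.0382,0,0]]]'

```text
time: 7.17
ee_pos: [0.4583, 0.0678, 0.2509]
tcp_rot: [-180.0, -0.1, 174.2]
wrist_force: [0.6, -0.1, -0.5]
opening: 0.0453
grasp_force: 0.0
```

```bash
python3 - <<'E'
from h import *
from workcell import bot
c=bot.camera("wrist");cv2.imwrite("pics/w4.png",c["img"])
np.save("c4.npy",{k:v for k,v in c.items() if k!="img"},allow_pickle=True)
print(bot.get_obs()["ee_pos"],bot.get_obs()["q"])
E
```

```text
[0.45820569 0.07318249 0.25062209] [ 8.982059   -5.55272954  4.11277087 99.756162    0.14003187 14.61672989]
```

play_rows --steps '[[[0.0037,0.0382,0,0],[0.0037,0.0382,0,0],[0.0037,0.0382,0.02,0],[0.0037,0.0382,0.02,0],[0.0037,0.0382,0.02,0]]]'

```text
time: 7.63
ee_pos: [0.4594, 0.2554, 0.1925]
tcp_rot: [-180.0, -0.0, 174.2]
wrist_force: [0.3, -0.3, 0.2]
opening: 0.045
grasp_force: 0.0
```

play_rows --steps '[[[0,0,0,0],[0,0,0,0],[0,0,0,0],[0,0,0,0],[0,0,0,0]]]'

```text
time: 8.05
ee_pos: [0.4605, 0.2528, 0.195]
tcp_rot: [180.0, 0.1, 174.1]
wrist_force: [0.1, -0.3, -1.0]
opening: 0.0447
grasp_force: 0.0
```

```bash
python3 - <<'E'
from h import *
from workcell import bot
c=bot.camera("wrist");a=c["img"]
b=cv2.imread("pics/w4.png")
cv2.imwrite("pics/w5.png",np.vstack([cv2.resize(b,(400,300))[:, :],cv2.resize(a,(400,300))]))
cv2.imwrite("pics/w5raw.png",a)
np.save("c5.npy",{k:v for k,v in c.items() if k!="img"},allow_pickle=True)
o=bot.get_obs();print(o["ee_pos"],o["tcp_rot"],o["q"],o["time"])
E
```

```text
[0.46054877 0.25279479 0.19501659] [1.79961309e+02 6.47790865e-02 1.74073815e+02] [ 2.87652867e+01  1.20373727e+00  4.42650176e+00  9.31474799e+01
 -5.05650513e-03  3.46914465e+01] 8.1
```

View pics/w5.png

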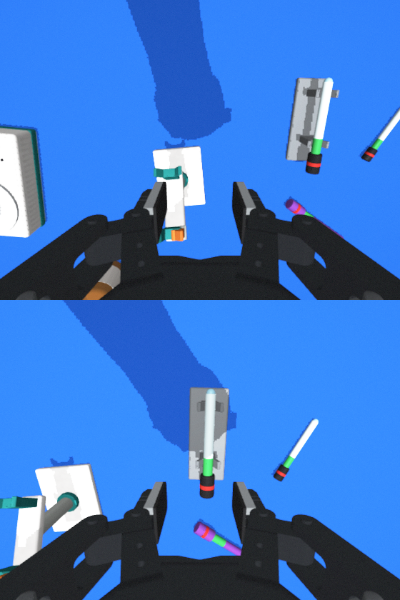

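```bash
python3 - <<'E'
from h import *
c=np.load("c5.npy",allow_pickle=True).item();im=cv2.imread("pics/w5raw.png")
H=cv2.cvtColor(im,cv2.COLOR_BGR2HSV).astype(int);x0,x1,y0,y1=265,320,115,290
def comp(m):
    k=np.zeros(m.shape,'uint8');k[y0:y1,x0:x1]=m[y0:y1,x0:x1]
    n,l,st,ce=cv2.connectedComponentsWithStats(k);i=1+st[1:,4].argmax();return st[i],ce[i]
hh,s,v=H[...,0],H[...,1],H[...,2]
for n,m in dict(green=(hh>50)&(hh<80)&(s>140),red=((hh<8)|(hh>172))&(s>120)&(v>90),white=(im[...,2]>165)&(s<80)).items():
    st,ce=comp(m);print(n,st,ce,atz(c,*ce,.055)[:2],atz(c,*ce,.05)[:2])
print(atz(c,292.6,125.5,.05))
# rows edges along shaft
for y in (140,160,180,200,215):
    xs=np.nonzero((im[y,x0:x1].min(1)>150))[0]+x0
    if len(xs):print(y,xs[0],xs[-1],atz(c,(xs[0]+xs[-1])/2,y,.052)[:2])
E
```

```text
green [283 222  15  25 310] [290.51290323 234.39032258] [0.50188337 0.25943369] [0.50371588 0.25943589]
red [280 257  20  11 131] [289.36641221 262.77862595] [0.53348117 0.25526409] [0.53583361 0.25519768]
white [ 286  126   31  126 2009] [298.66650075 191.93628671] [0.45831676 0.27160358] [0.4594324  0.27180603]
[0.39473849 0.27160727 0.05      ]
140 288 301 [0.40816618 0.27211523]
160 287 300 [0.42692581 0.26945451]
180 286 299 [0.44635763 0.26669845]
200 286 315 [0.46743123 0.27284863]
215 265 314 [0.48196157 0.26036172]
```

play_rows --steps '[[[0.001,0.006,0.025,0.014],[0.001,0.007,0.03,0.014],[0,0,0.03,0],[0,0,0.03,0],[0,0,0.02,0]]]'

```text
time: 8.52
ee_pos: [0.459, 0.2657, 0.0569]
tcp_rot: [-179.9, -0.1, 172.5]
wrist_force: [-0.5, -1.3, -0.1]
opening: 0.045
grasp_force: 0.0
```

play_rows --steps '[[[0,0,0.015,0],[0,0,0.01,0],[0,0,0.004,0],[0,0,0,0],[0,0,0,0]]]'

```text
time: 8.93
ee_pos: [0.4601, 0.2669, 0.0313]
tcp_rot: [180.0, 0.1, 172.5]
wrist_force: [-0.1, 0.1, -0.1]
opening: 0.0449
grasp_force: 0.0
```

```bash
python3 - <<'E'
from h import *
from workcell import bot
c=bot.camera("wrist");s=bot.camera("side")
cv2.imwrite("pics/g1.png",np.hstack([cv2.resize(c["img"],(400,300)),cv2.resize(s["img"][280:400,190:310],(300,300),interpolation=2)]))
o=bot.get_obs();print(o["ee_pos"],o["tcp_rot"],o["wrist_force"],o["time"])
E
```

```text
[0.46021421 0.26714447 0.03152009] [1.79933550e+02 8.84245392e-02 1.72552467e+02] [0.1839722  1.19628176 0.66690229] 9.0333
```

View pics/g1.png

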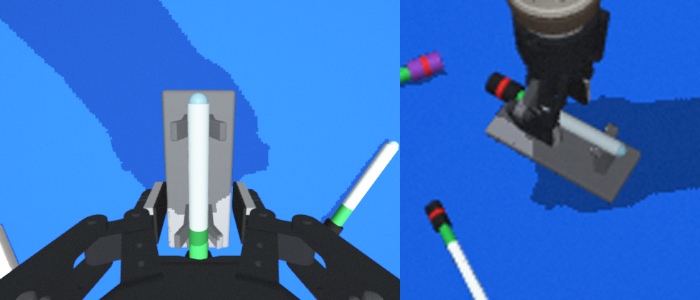

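play_rows --steps '[[[0,0,0,0],[0,0,0,0],[0,0,0,0],[0,0,0,0],[0,0,0,0]]]' --gripper 0.004 --squeeze 40

```text
time: 9.45
ee_pos: [0.4598, 0.2671, 0.0309]
tcp_rot: [180.0, 0.0, 172.6]
wrist_force: [-0.2, -1.3, 6.4]
opening: 0.0108
grasp_force: 38.7
```

play_rows --steps '[[[0,0,-0.005,0],[0,0,-0.01,0],[0,0,-0.015,0],[0,0,-0.02,0],[0,0,-0.02,0]]]'

```text
time: 9.87
ee_pos: [0.4592, 0.2666, 0.1012]
tcp_rot: [-180.0, -0.0, 172.6]
wrist_force: [-0.1, 0.6, -0.4]
opening: 0.0104
grasp_force: 37.7
```

play_rows --steps '[[[0,0,-0.035,0],[0,0,-0.035,0],[0,0,-0.035,0],[0,0,-0.03,0],[0,0,-0.025,0]]]'

```text
time: 10.28
ee_pos: [0.4594, 0.2668, 0.2635]
tcp_rot: [179.9, 0.1, 172.6]
wrist_force: [1.0, -0.0, -1.2]
opening: 0.0103
grasp_force: 37.8
```

```bash
python3 - <<'E'
from h import *
from workcell import bot
for n in("side","wrist","top"):
    c=bot.camera(n);np.save(f"c6{n}.npy",{k:v for k,v in c.items() if k!="img"},allow_pickle=True);cv2.imwrite(f"pics/l6{n}.png",c["img"])
    im=c["img"];H=cv2.cvtColor(im,cv2.COLOR_BGR2HSV).astype(int);h,s,v=H[...,0],H[...,1],H[...,2]
    for nm,m in dict(red=((h<6)|(h>174))&(s>150)&(v>90),green=(h>50)&(h<75)&(s>150)&(v>60),orange=(h>8)&(h<20)&(s>150)&(v>100),teal=(h>80)&(h<95)&(s>120)&(v>50)).items():
        nn,l,st,ce=cv2.connectedComponentsWithStats(m.astype('uint8'));
        print(n,nm,[(st[i].tolist(),ce[i].round(1).tolist()) for i in range(1,nn) if st[i,4]>6][:9])
o=bot.get_obs();print(o["ee_pos"],o["tcp_rot"],o["q"],o["wrist_force"],o["torque"],o["opening"],o["grasp_force"],o["time"])
E
```

```text
side red [([85, 234, 16, 15, 166], [92.5, 241.0]), ([218, 247, 7, 10, 32], [220.3, 251.0]), ([32, 281, 19, 18, 223], [40.8, 289.5]), ([199, 303, 3, 7, 11], [200.0, 306.0]), ([202, 363, 6, 5, 15], [204.1, 364.5])]
side green [([163, 246, 17, 16, 218], [171.1, 253.3]), ([227, 256, 10, 7, 25], [231.6, 258.8]), ([184, 307, 10, 8, 48], [188.5, 310.3]), ([205, 369, 7, 8, 30], [208.2, 372.6])]
side orange [([179, 111, 4, 7, 8], [180.1, 113.6]), ([182, 111, 6, 4, 11], [184.0, 112.7]), ([189, 112, 13, 9, 43], [195.0, 115.7]), ([202, 117, 4, 4, 7], [203.7, 118.6]), ([83, 238, 25, 26, 275], [94.7, 250.1]), ([31, 284, 28, 29, 350], [44.7, 298.3])]
side teal [([281, 193, 61, 23, 143], [307.8, 204.2]), ([274, 230, 13, 15, 65], [279.6, 237.5]), ([259, 253, 11, 8, 41], [264.0, 257.2]), ([10, 321, 41, 42, 775], [31.0, 340.9])]
wrist red [([361, 218, 10, 8, 41], [365.3, 221.8])]
wrist green [([368, 201, 12, 14, 71], [373.1, 208.1]), ([265, 322, 27, 42, 953], [278.7, 343.3])]
wrist orange [([39, 330, 31, 17, 367], [53.5, 337.8])]
wrist teal [([31, 249, 54, 16, 599], [58.1, 257.7]), ([104, 251, 24, 22, 
[... 378 characters left out ...]
196.2])]
top green [([210, 134, 12, 13, 124], [215.5, 139.9]), ([184, 174, 5, 5, 15], [186.1, 175.7]), ([162, 203, 5, 8, 28], [164.1, 206.4])]
top orange [([139, 83, 8, 7, 18], [143.5, 85.3]), ([189, 83, 7, 6, 15], [192.2, 85.6]), ([179, 89, 3, 8, 14], [180.0, 92.7])]
top teal [([107, 90, 5, 5, 8], [108.2, 92.0]), ([247, 191, 5, 4, 12], [249.2, 192.2]), ([248, 215, 5, 3, 13], [249.7, 216.1])]
[0.46009704 0.2671976  0.26267054] [1.79869041e+02 1.71978609e-01 1.72564781e+02] [ 3.01461620e+01  3.79156157e+00  1.47069988e+01  1.00699276e+02
 -1.10386868e-03  3.75811827e+01] [ 0.19681778  0.63918501 -1.11321522] [ 0.01454644  0.00995496 -0.06394205] 0.010322471474805951 37.797017097473145 10.4333
```

play_rows --steps '[[[-0.0112,-0.0242,0,-0.019],[-0.0112,-0.0242,0,-0.019],[-0.0112,-0.0242,0,-0.019],[-0.0112,-0.0242,0,-0.019],[-0.0112,-0.0242,0,-0.019]]]'

```text
time: 10.85
ee_pos: [0.5038, 0.14, 0.259]
tcp_rot: [-180.0, -0.1, 178.1]
wrist_force: [0.3, -0.6, -0.8]
opening: 0.0101
grasp_force: 37.8
```

play_rows --steps '[[[0,0,0,0],[0,0,0,0],[0,0,0,0],[0,0,0,0],[0,0,0,0]]]'

```text
time: 11.27
ee_pos: [0.5038, 0.1421, 0.2599]
tcp_rot: [-180.0, -0.0, 178.1]
wrist_force: [-0.8, 0.5, -0.4]
opening: 0.0103
grasp_force: 37.9
```

```bash
python3 - <<'E'
from h import *
from workcell import bot
I={}
for n in("side","wrist","top"):
    c=bot.camera(n);np.save(f"c7{n}.npy",{k:v for k,v in c.items() if k!="img"},allow_pickle=True);cv2.imwrite(f"pics/l7{n}.png",c["img"]);I[n]=c["img"]
w=crop(I["wrist"],80,180,260,200,3)
a=np.vstack([crop(I["side"],210,200,100,100,2),crop(I["top"],225,175,50,50,4),crop(I["top"],160,180,100,90,2)[:200]])
b=np.zeros((600,200,3),'uint8');b[:a.shape[0]]=a[:600]
cv2.imwrite("pics/m7.png",np.hstack([w[:600,:600],b]))
o=bot.get_obs();print(o["ee_pos"],o["tcp_rot"],o["opening"],o["grasp_force"],o["time"])
E
```

```text
[0.50395842 0.14190047 0.26017154] [1.79997771e+02 1.59230022e-04 1.78064250e+02] 0.010220061069110546 37.87476897239685 11.4167
```

View pics/m7.png

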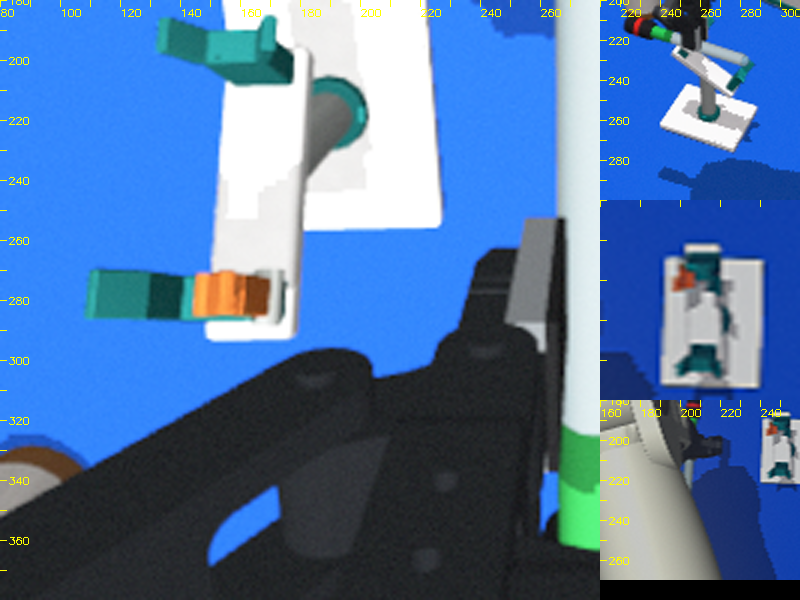

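```bash
cat > fit.py <<'E'
from h import *
from scipy.optimize import least_squares
def Rc(yaw): return R.from_euler('z',yaw,degrees=True).as_matrix()@R.from_euler('y',-30,degrees=True).as_matrix()
if __name__=="__main__":
    np.set_printoptions(precision=4,suppress=True)
    c=np.load("c7wrist.npy",allow_pickle=True).item();im=cv2.imread("pics/l7wrist.png")
    w=lambda x,y:np.array([80+x/3,180+y/3])
    pts=[((-7,-9,14),w(148,271)),((7,-9,14),w(148,319)),((-7,-9,-7),w(184,275)),((7,-9,-7),w(185,318))]
    edges=[(-15,w(211,290)),(-15,w(217,180)),(15,w(299,290)),(15,w(306,150))]
    def res(p):
        Rk=Rc(p[2]);o=np.array([p[0],p[1],.165]);r=[]
        for q,uv in pts: r+=list(proj(c,o+Rk@(np.array(q)/1e3))-uv)
        for y,uv in edges:
            d=Rk.T@ray(c,*uv);s=Rk.T@(c["xyz"]-o);k=(-.038-s[2])/d[2];r.append(((s+k*d)[1]-y/1e3)*1100)
        return np.array(r)
    f_=least_squares(res,[.571,.018,-1]);print(f_.x,res(f_.x))
    o=np.array([f_.x[0],f_.x[1],.165]);Rk=Rc(f_.x[2])
    for q in[(0,2.5,10.5),(-6,2.5,10.5),(-76,0,-7),(-82,0,0),(-88,-9,0),(0,0,0)]:
        p=o+Rk@(np.array(q)/1e3);u=proj(c,p);print(q,p,(u-[80,180])*3)
    cs=np.load("c7side.npy",allow_pickle=True).item();ct=np.load("c7top.npy",allow_pickle=True).item()
    for q in[(0,6.5,17),(0,-9,27),(-82,0,0)]:
        p=o+Rk@(np.array(q)/1e3);print("side",proj(cs,p),"top",proj(ct,p))
    # electrode in hand
    H=cv2.cvtColor(im,cv2.COLOR_BGR2HSV).astype(int)
    for col in(276,279,282):
        m=(im[:330,col].min(1)>120);ys=np.nonzero(m)[0];print("col",col,ys[:3],ys[-3:]);g=(H[:,col,0]>50)&(H[:,col,0]<80)&(H[:,col,1]>100);ys=np.nonzero(g)[0];print(ys[:2],ys[-2:])
    for rr in(100,200,300):
        xs=np.nonzero(im[rr,250:310].min(1)>120)[0]+250;print(rr,xs[0],xs[-1])
E
python3 fit.py
```

```text
[0.5663 0.0193 0.631 ] [ 2.3632 -0.3652  1.1488  0.0166  1.0457 -0.2623 -0.2939  0.6597  0.6532
  0.4299  1.2878  1.9751]
(0, 2.5, 10.5) [0.561  0.0218 0.1741] [197.8447 293.2363]
(-6, 2.5, 10.5) [0.5558 0.0217 0.1711] [199.1479 272.5357]
(-76, 0, -7) [0.504  0.0186 0.1209] [228.0335  61.9382]
(-82, 0, 0) [0.4953 0.0185 0.124 ] [220.3954  38.2634]
(-88, -9, 0) [0.4902 0.0095 0.121 ] [194.1555  21.9741]
(0, 0, 0) [0.5663 0.0193 0.165 ] [204.6827 294.9529]
side [259.0803 215.7057] top [247.3319 195.1283]
side [263.0235 210.1915] top [251.8713 196.1489]
side [281.6391 234.9104] top [250.579 216.424]
col 276 [132 133 134] [322 323 324]
[325 326] [362 363]
col 279 [131 132 133] [322 323 324]
[325 326] [362 363]
col 282 [132 133 134] [322 323 324]
[325 326] [362 363]Traceback (most recent call last):
  File "fit.py", line 28, in <module>
    xs=np.nonzero(im[rr,250:310].min(1)>120)[0]+250;print(rr,xs[0],xs[-1])
                                                             ~~^^^
IndexError: index 0 is out of bounds for axis 0 with size 0
```

```bash
cat > el.py <<'E'
from h import *
from scipy.optimize import least_squares
def fit(c,tcp,yaw,rows,col=None):
    # rows: tip row (low edge), green start, green end on top line; returns g(mm at grip), tilt deg (head up +), lateral mm
    hx=-np.array([np.cos(np.radians(yaw)),np.sin(np.radians(yaw)),0]);ly=np.array([-hx[1],hx[0],0])
    gp=np.array(tcp)+[0,0,.019]
    def P(x,up,g,t,l):
        a=hx*np.cos(t)+np.array([0,0,np.sin(t)]);n=-hx*np.sin(t)+np.array([0,0,np.cos(t)])
        return proj(c,gp+a*(x-g)+n*up+ly*l)
    def res(p):
        g,t,l=p[0]/1e3,p[1],p[2]/1e3
        r=[P(.014,.007,g,t,l)[1]-rows[1],P(.040,.007,g,t,l)[1]-rows[2],P(-.075,.0,g,t,l)[1]-rows[0]]
        if col: r.append(P(.014,.007,g,t,l)[0]-col)
        return r
    s=least_squares(res,[-12,0,0]);return s.x[0],np.degrees(s.x[1]),s.x[2],s.fun
if __name__=="__main__":
    c=np.load("c7wrist.npy",allow_pickle=True).item();im=cv2.imread("pics/l7wrist.png")
    r=np.nonzero(cv2.inRange(cv2.cvtColor(im,cv2.COLOR_BGR2HSV),(50,120,60),(80,255,255))[335]);x=r[0];x=x[(x>240)&(x<320)];print(x[0],x[-1])
    print(fit(c,[.504,.142,.260],178.06,(130.5,324.5,363),(x[0]+x[-1])/2))
E
python3 el.py
```

```text
266 292
(np.float64(-10.043443367024906), np.float64(4.646586622432333), np.float64(-0.7616227699608134), array([-6.56846310e+00,  9.89924262e-01,  4.66431702e+00,  3.16656369e-03]))
```

```bash
python3 - <<'E'
from h import *
from scipy.optimize import least_squares
cw=np.load("c7wrist.npy",allow_pickle=True).item();cs=np.load("c7side.npy",allow_pickle=True).item();im=cv2.imread("pics/l7side.png")
m=cv2.inRange(cv2.cvtColor(im,cv2.COLOR_BGR2HSV),(50,120,60),(80,255,255));m[:,:220]=0;m[:,255:]=0;m[:205]=0;m[235:]=0
y,x=np.nonzero(m);gs=(x.mean(),y.mean());print(gs,len(x),x.min(),x.max())
k=im[225:235,275:295].min(2);print(k)
gp=np.array([.504,.142,.279]);yaw=np.radians(-1.94);hx=np.array([np.cos(yaw),np.sin(yaw),0]);ly=np.array([-hx[1],hx[0],0])
def P(c,x,up,p):
    t=p[1];a=hx*np.cos(t)+np.array([0,0,np.sin(t)]);n=-hx*np.sin(t)+np.array([0,0,np.cos(t)])
    return proj(c,gp+a*(x-p[0])/1e3+n*up/1e3+ly*p[2]/1e3)
def res(p):
    return np.r_[P(cw,14,7,p)[1]-324.5,P(cw,-75,0,p)[1]-130.5,P(cw,14,7,p)[0]-279,P(cs,27,0,p)-gs]
s=least_squares(res,[-12,0,0]);print(s.x,np.degrees(s.x[1]),s.fun)
p=s.x
print("wr",P(cw,14,7,p),P(cw,-75,0,p),P(cw,40,7,p),"side",P(cs,-75,0,p),P(cs,27,0,p),P(cs,40,0,p))
E
```

```text
(np.float64(240.1), np.float64(216.31666666666666)) 60 235 245
[[158 119  60  35  29  27  26  24  26  25  28  25  30  24  22  28  29  28
   27  29]
 [174 169 165 157 120  99  54  30  24  28  23  25  26  22  27  29  23  25
   27  26]
 [179 176 178 175 171 164 153  92  38  26  27  29  25  27  26  22  23  25
   25  26]
 [175 177 177 176 178 178 140 119 116  49  29  29  23  27  26  26  23  23
   26  30]
 [161 166 171 176 177 167 131 136 121  64  32  27  25  28  27  23  27  27
   24  25]
 [140 146 154 162 167 157 131 126 116  63  26  23  27  23  28  27  27  22
   27  24]
 [ 55  94 126 139 147 126 112 112 105  44  22  18  23  24  24  26  26  25
   25  26]
 [ 26  34  38  52  94 106 103 101  56  23  14  12  19  25  25  27  24  28
   23  28]
 [ 28  27  24  23  32  28  29  25  15  16  11  24  27  30  29  25  26  27
   28  29]
 [ 29  23  30  23  24  18  17  14  12  22  16  28  22  25  25  30  25  25
   25  24]]
[-10.25711822   0.11204595  -0.56696241] 6.419760026558997 [-5.80502612  5.39182017  0.39282126  2.63798069 -0.755146  ]
wr [279.39282126 318.69497388] [279.49978807 135.89182017] [279.36402674 365.9760969 ] side [282.79481282 231.95577056] [242.73798069 215.56152066] [237.78478609 213.53430319]
```

```bash
python3 - <<'E'
from h import *
from scipy.optimize import least_squares
cw=np.load("c7wrist.npy",allow_pickle=True).item();cs=np.load("c7side.npy",allow_pickle=True).item()
gs=(240.1,216.3)
yaw=np.radians(-1.94);hx=np.array([np.cos(yaw),np.sin(yaw),0]);ly=np.array([-hx[1],hx[0],0])
def P(c,x,up,p):
    gp=np.array([.504,.142,.279+p[3]/1e3])
    t=p[1];a=hx*np.cos(t)+np.array([0,0,np.sin(t)]);n=-hx*np.sin(t)+np.array([0,0,np.cos(t)])
    return proj(c,gp+a*(x-p[0])/1e3+n*up/1e3+ly*p[2]/1e3)
def res(p):
    return np.r_[P(cw,14,7,p)[1]-324.5,P(cw,-75,0,p)[1]-130.5,P(cw,14,7,p)[0]-279,P(cs,27,0,p)-gs,P(cs,-75,0,p)-[283,228.7],p[3]/4]
s=least_squares(res,[-12,0,0,0]);print(s.x,np.degrees(s.x[1]),s.fun)
E
```

```text
[-8.38316001  0.03517503 -0.43102902  7.49985506] 2.0153807371280386 [-0.94179062  1.21115246  0.67718686  3.10888663 -1.9700769   0.68016973
 -0.37173817  1.87496377]
```

play_rows --steps '[[[0,0,0,-0.039],[-0.0036,-0.0307,0,0],[-0.0036,-0.0307,0,0],[-0.0036,-0.0307,0,0],[-0.0036,-0.0307,0,0]]]'

```text
time: 11.83
ee_pos: [0.519, 0.0178, 0.2603]
tcp_rot: [-180.0, 0.0, -179.7]
wrist_force: [1.1, -0.0, -0.9]
opening: 0.0103
grasp_force: 37.9
```

play_rows --steps '[[[0,0,0.01,0],[0,0,0.02,0],[0,0,0.02,0],[0,0,0.01,0],[0,0,0,0]]]'

```text
time: 12.25
ee_pos: [0.5181, 0.0187, 0.198]
tcp_rot: [-180.0, -0.2, -179.7]
wrist_force: [-0.5, 0.4, 0.0]
opening: 0.0104
grasp_force: 37.9
```

```bash
python3 - <<'E'
from fit import *
from workcell import bot
o=bot.get_obs();print(o["ee_pos"],o["tcp_rot"],o["time"])
for n in("wrist","top","side"):
    c=bot.camera(n);cv2.imwrite(f"pics/l8{n}.png",c["img"]);np.save(f"c8{n}.npy",{k:v for k,v in c.items() if k!="img"},allow_pickle=True)
    im=c["img"];Hs=cv2.cvtColor(im,cv2.COLOR_BGR2HSV)
    for nm,lo,hi in(("orange",(8,150,100),(20,255,255)),("teal",(80,120,50),(95,255,255)),("green",(50,120,60),(75,255,255))):
        nn,l,st,ce=cv2.connectedComponentsWithStats(cv2.inRange(Hs,lo,hi))
        print(n,nm,[(st[i].tolist(),ce[i].round(1).tolist()) for i in range(1,nn) if st[i,4]>8 and (n!="side" or 215<ce[i][0]<300) and (n!="top" or 225<ce[i][0]<275)])
    O=np.array([.5663,.0193,.165]);Rk=Rc(.6)
    for q in[(-82,0,-7),(-88,-9,0),(-88,9,0),(-7,6.5,14)]: print(q,proj(c,O+Rk@(np.array(q)/1e3)).round(1))
E
```

```text
[0.51808726 0.01873956 0.19796766] [-179.99388706   -0.19953435 -179.73901029] 12.25
wrist orange []
wrist teal [([30, 103, 15, 172, 1192], [39.9, 185.8]), ([257, 177, 8, 18, 123], [260.5, 185.3]), ([295, 178, 12, 19, 177], [300.5, 186.6]), ([266, 340, 1, 10, 10], [266.0, 344.5])]
wrist green [([469, 293, 18, 16, 154], [478.2, 301.3]), ([266, 321, 27, 43, 982], [278.9, 343.2])]
(-82, 0, -7) [280.1 189.9]
(-88, -9, 0) [268.5 179.7]
(-88, 9, 0) [291.7 179.6]
(-7, 6.5, 14) [290.4 286.5]
top orange []
top teal []
top green []
(-82, 0, -7) [250.7 215.6]
(-88, -9, 0) [253.3 218.1]
(-88, 9, 0) [248.  218.1]
(-7, 6.5, 14) [247.5 196.8]
side orange [([221, 120, 10, 7, 23], [225.3, 123.3]), ([222, 180, 16, 17, 196], [229.4, 187.9]), ([253, 216, 8, 9, 37], [256.5, 219.6])]
side teal [([259, 207, 8, 10, 40], [262.1, 211.8]), ([250, 225, 4, 4, 9], [251.3, 226.3]), ([274, 230, 13, 15, 66], [279.7, 237.4]), ([259, 253, 11, 8, 38], [264.4, 257.3])]
side green [([253, 200, 10, 6, 42], [257.6, 202.6])]
(-82, 0, -7) [280.5 236.1]
(-88, -9, 0) [284.6 234. ]
(-88, 9, 0) [282.2 238.4]
(-7, 6.5, 14) [260.7 217.8]
```

play_rows --steps '[[[0,0.001,0.012,0],[-0.001,0,0.012,0],[-0.002,0,0.0035,0],[-0.002,0,0.0035,0],[-0.002,0,0.0035,0]]]'

```text
time: 12.82
ee_pos: [0.5264, 0.0196, 0.1658]
tcp_rot: [-180.0, 0.0, -179.8]
wrist_force: [-1.2, -0.7, 1.6]
opening: 0.0107
grasp_force: 38.4
```

play_rows --steps '[[[-0.001,0,0.0036,0],[-0.001,0,0.0036,0],[0,0,0,0],[0,0,0,0],[0,0,0,0]]]'

```text
time: 13.23
ee_pos: [0.5282, 0.0197, 0.1587]
tcp_rot: [180.0, 0.0, -179.8]
wrist_force: [0.5, -0.7, -0.4]
opening: 0.0037
grasp_force: 0.0
```

```bash
cat > chk.py <<'E'
from h import *
from workcell import bot
np.set_printoptions(precision=4,suppress=True)
o=bot.get_obs();print(o["ee_pos"],o["tcp_rot"],o["wrist_force"],o["torque"],o["opening"],o["grasp_force"],o["time"])
for n in("wrist","side"):
    c=bot.camera(n);im=c["img"];Hs=cv2.cvtColor(im,cv2.COLOR_BGR2HSV)
    for nm,lo,hi in(("orange",(8,150,100),(20,255,255)),("red",(0,150,90),(5,255,255)),("green",(50,120,60),(75,255,255))):
        nn,l,st,ce=cv2.connectedComponentsWithStats(cv2.inRange(Hs,lo,hi))
        print(n,nm,[(st[i].tolist(),ce[i].round(1).tolist()) for i in range(1,nn) if st[i,4]>5 and (n!="side" or 225<ce[i][0]<300 and 190<ce[i][1]<270) and (n!="wrist" or 240<ce[i][0]<320)])
    if n=="wrist":
        ys=np.nonzero(im[:,279].min(1)>120)[0];print("shaft rows",ys[:2],ys[-2:])
    np.save(f"c9{n}.npy",{k:v for k,v in c.items() if k!="img"},allow_pickle=True);cv2.imwrite(f"pics/l9{n}.png",im)
E
python3 chk.py
```

```text
[0.5282 0.0197 0.1587] [ 179.9926    0.0189 -179.756 ] [ 0.5232 -0.7216 -0.4429] [ 0.0091  0.0179 -0.0102] 0.003678772399885315 0.0 13.2333
wrist orange []
wrist red []
wrist green [([269, 292, 18, 54, 605], [278.7, 321.8])]
shaft rows [148 149] [290 291]
side orange [([253, 216, 8, 9, 35], [256.4, 219.7])]
side red [([251, 204, 5, 6, 14], [253.0, 206.6])]
side green [([257, 210, 9, 9, 45], [261.2, 214.2])]
```

```bash
cat > pose.py <<'E'
from fit import *
def run(yawc=.6,verbose=1):
    cw=np.load("c9wrist.npy",allow_pickle=True).item();cs=np.load("c9side.npy",allow_pickle=True).item()
    wi=cv2.imread("pics/l9wrist.png");si=cv2.imread("pics/l9side.png")
    def mk(im,lo,hi,b):
        m=cv2.inRange(cv2.cvtColor(im,cv2.COLOR_BGR2HSV),lo,hi);k=np.zeros_like(m);k[b[2]:b[3],b[0]:b[1]]=m[b[2]:b[3],b[0]:b[1]];return np.argwhere(k)[:,::-1]
    G=mk(wi,(50,120,60),(75,255,255),(255,305,250,420))
    sg=mk(si,(50,120,60),(75,255,255),(240,290,195,240)).mean(0);sr=mk(si,(0,150,90),(5,255,255),(235,280,190,235)).mean(0)
    w=[]  # shaft centreline in wrist
    for r in range(100,290,8):
        xs=np.nonzero(wi[r,262:296].min(1)>120)[0]
        if len(xs)>8:w.append(((xs[0]+xs[-1])/2+262,r,len(xs)))
    print("side g,r",sg,sr,"wrist green rows",G[:,1].min(),G[:,1].max(),"centre",w[0],w[len(w)//2],w[-1])
    # side shaft centreline white pixels between green and tip
    m=(si.min(2)>135);out=[]
    O=np.array([.5663,.0195,.165])
    def P(c,x,up,p):
        t,ya=p[3],p[4];h=np.array([np.cos(ya),np.sin(ya),0]);a=h*np.cos(t)+[0,0,np.sin(t)];n=-h*np.sin(t)+np.array([0,0,np.cos(t)])
        return proj(c,np.array(p[:3])+a*(x-27)/1e3+n*up/1e3)
    gt=G[:,1].min();tip=min(q[1] for q in w)
    ys=np.nonzero(wi[:,279].min(1)>120)[0];tip=ys[0]
    def res(p):
        return np.r_[P(cs,27,0,p)-sg,(P(cw,14,7,p)[1]-gt+.5),(P(cw,-75,0,p)[1]-tip),P(cw,14,7,p)[0]-w[-1][0],P(cw,-70,5,p)[0]-w[0][0]]
    for t0 in(0,.5):
        s=least_squares(res,[.56,.0195,.18,t0,0],x_scale=[.01,.01,.01,.1,.1]);p=s.x
        b=Rc(yawc).T@(p[:3]-O)*1e3
        print("band",p[:3],"tilt",np.degrees(p[3]),"yaw",np.degrees(p[4]),"cost",s.cost,"band in clip mm",b)
run()
E
python3 pose.py
```

```text
side g,r [261.15555556 214.15555556] [253.         206.57142857] wrist green rows 292 345 centre (np.float64(279.5), 156, 20) (np.float64(278.5), 220, 34) (np.float64(278.5), 284, 22)
band [0.55592891 0.01857072 0.18088603] tilt 35.959943458040314 yaw -0.19032472076728396 cost 0.09812006994175873 band in clip mm [-1.04654706 -0.8206284  18.94783112]
band [0.55592891 0.01857072 0.18088603] tilt 35.95994366255523 yaw -0.1903247012633839 cost 0.09812006994173558 band in clip mm [-1.04654703 -0.82062838 18.94783157]
```

play_rows --steps '[[[0.001,0,0.001,0],[0,0,0.001,0],[0,0,0.001,0],[0,0,0,0],[0,0,0,0]]]' --gripper 0

```text
time: 13.75
ee_pos: [0.527, 0.0196, 0.1554]
tcp_rot: [180.0, -0.0, -179.8]
wrist_force: [0.3, -0.5, 0.4]
opening: -0.0001
grasp_force: 0.0
```

```bash
python3 chk.py; python3 pose.py
```

```text
[0.527  0.0196 0.1554] [ 179.9998   -0.007  -179.7601] [ 0.3048 -0.4794  0.3772] [-0.0057  0.0689 -0.0296] -5.1016708416033416e-05 0.0 13.75
wrist orange []
wrist red []
wrist green [([274, 338, 11, 15, 154], [279.1, 345.1])]
shaft rows [150 151] [251 252]
side orange [([253, 216, 8, 9, 37], [256.5, 219.6])]
side red [([251, 204, 5, 6, 16], [253.2, 206.3])]
side green [([257, 211, 9, 8, 43], [261.2, 214.3])]
side g,r [261.20930233 214.3255814 ] [253.25   206.3125] wrist green rows 338 352 centre (np.float64(279.5), 156, 18) (np.float64(278.5), 220, 34) (np.float64(279.0), 284, 22)
band [0.55750416 0.01901527 0.18882928] tilt -23.837665308735538 yaw 0.18293912485525657 cost 4.358513540624779 band in clip mm [ 4.29323982 -0.39259613 25.0369835 ]
band [0.55750416 0.01901527 0.18882928] tilt -23.837663734103142 yaw 0.18293912994015998 cost 4.35851354062723 band in clip mm [ 4.29324048 -0.39259614 25.0369818 ]
```

play_rows --steps '[[[0,0,0.001,0],[0,0,0.001,0],[0,0,0.001,0],[0,0,0,0],[0,0,0,0]]]'

```text
time: 14.27
ee_pos: [0.527, 0.0196, 0.1524]
tcp_rot: [180.0, -0.0, -179.8]
wrist_force: [-0.9, 0.0, 0.9]
opening: -0.0001
grasp_force: 0.0
```

```bash
python3 chk.py
```

```text
[0.527  0.0196 0.1524] [ 179.9984   -0.0102 -179.7583] [-0.8526  0.0303  0.8565] [-0.0056  0.0331 -0.0107] -0.0001065919876446463 0.0 14.2667
wrist orange []
wrist red []
wrist green [([273, 338, 13, 19, 205], [279.0, 347.5])]
shaft rows [151 152] [251 252]
side orange [([253, 216, 8, 9, 36], [256.3, 219.6])]
side red [([251, 204, 5, 6, 16], [253.2, 206.3])]
side green [([257, 211, 9, 8, 41], [261.2, 214.5])]
```

```bash
python3 - <<'E'
from fit import *
c=np.load("c9side.npy",allow_pickle=True).item();im=cv2.imread("pics/l9side.png")
H=cv2.cvtColor(im,cv2.COLOR_BGR2HSV)
def ch(p,h):
    b,g,r=map(int,p);hh,s,v=map(int,h)
    if v<50:return '#'
    if s<70:return 'W' if v>150 else 'w'
    if 8<=hh<=20:return 'O'
    if hh<8 or hh>172:return 'R'
    if 50<=hh<=76:return 'G'
    if 77<=hh<=97:return 'T'
    return '.'
print("cols 235..305")
for y in range(195,256):print(y,''.join(ch(im[y,x],H[y,x]) for x in range(235,305)))
def inpl(u,v,y=.0195):
    d=ray(c,u,v);return c["xyz"]+d*(y-c["xyz"][1])/d[1]
for u,v in[(261.2,214.3),(253.1,206.4)]:print(inpl(u,v))
O=np.array([.5663,.0195,.165])
for q in[(-82,0,0),(0,0,18),(0,0,0),(-102,0,0)]:print(q,proj(c,O+Rc(.6)@(np.array(q)/1e3)).round(1))
E
```

```text
cols 235..305
195 Owww......................#wwww##############..TTTTTTwwwwwwwwwwwwwwWWW
196 wwww......................#www###############....TTTTTTwwwwwwwwwwWwwww
197 wwww......................#www###############......TTTTTTTwwwwwwwwwWww
198 wwww.......................www###############........TTTTTTTwwwwwwwwww
199 wwww.......................www##############............TTTTTTwwwwwwww
200 wwwww......................www##############..............TTTTTTTwwwww
201 wwwww..........###.........wwww#############................TTTTTTTwww
202 wwwww.........#####.......wwww############.....................TTTTTTT
203 wwwwO........#######R....wwwww############.......................TTTTT
204 wwwwO.......#######RRR..wwwwwww###########.........................TTT
205 wwOOw.......######RRRRwwwwwwwwww##########............................
206 wOOO.........####RRRRRwwwwwwww#ww#########............................
207 OOO...........##RRRRR#wwwwwwww###########.............................
208 OO..............RRRR###wwwwwwww########w..............................
209 ................RRR#####www#####
[... 2960 characters left out ...]
...
249 .............WWWWWWWWWWWWWwwwwwwwWWWWWWWWW............................
250 ............WWWWWWWWWWWWWWwwwwwwwWWWWWWWWWWWWw........................
251 ............WWWWWWWWWWWWWwwwwwwwwWWWWWWWWWWWWWWWw.....................
252 ...........WWWWWWWWWWWWWWwwwwwwwwwWWWWWWWWWWWWWWWWWW..................
253 ..........WWWWWWWWWWWWWWwTwwwwwwwTwWWWWWWWWWWWWWWWWWW.................
254 ..........WWWWWWWWWWWWWWTTwwwwwwwTTWWWWWWWWWWWWWWWWWW.................
255 .........WWWWWWWWWWWWWWWTTwwwwwwwTTWWWWWWWWWWWWWWWWWW.................
[0.55432213 0.0195     0.18076819]
[0.5773287  0.0195     0.20132296]
(-82, 0, 0) [281.6 235. ]
(0, 0, 18) [260.2 214. ]
(0, 0, 0) [257.4 217.4]
(-102, 0, 0) [287.5 239.2]
```

```bash
python3 - <<'E'
from fit import *
c=np.load("c9side.npy",allow_pickle=True).item();cw=np.load("c9wrist.npy",allow_pickle=True).item()
for p in[(.527,.0196,.1524),(.527,.0196,.165),(.516,.0196,.1524),(.538,.0196,.1524)]:print(p,proj(c,p).round(1),proj(cw,p).round(1))
im=cv2.imread("pics/l9wrist.png");H=cv2.cvtColor(im,cv2.COLOR_BGR2HSV)
for y in range(140,380,5):
    print(y,''.join('#' if H[y,x,2]<60 else 'G' if 50<=H[y,x,0]<=76 and H[y,x,1]>90 else 'W' if H[y,x,1]<50 and H[y,x,2]>140 else 'w' if H[y,x,1]<70 else 'T' if 77<=H[y,x,0]<97 else 'O' if H[y,x,0]<20 else '.' for x in range(225,335)))
E
```

```text
(0.527, 0.0196, 0.1524) [270.7 224.6] [280.5 252.2]
(0.527, 0.0196, 0.165) [270.6 221.3] [280.6 261.7]
(0.516, 0.0196, 0.1524) [274.4 225.7] [280.6 233.8]
(0.538, 0.0196, 0.1524) [267.  223.6] [280.4 269.9]
140 ..............................................................................................................
145 ..............................................................................................................
150 ..............................................................................................................
155 ...............................................WWWWWWWWWWWWWWw................................................
160 ............wWWWwwwwwwwwwwwwww..............wWWWWWWWWWWWWWWWWWWWWw............................................
165 .........WWWWWWWWWWWWWWWWWWWWWWWWWWWWWWWWWWWWWWWWWWWWWWWWWWWWWWWWWWWWWWWWWWWWWWWWWWWWWWWWWWWWWWWWWWWWw........
170 .........wWWWWWWWWWWWWWWWWWWWWWWWWWWWWWWWWWWWWWWWWWWWWWWWWWWWWWWWWWWWWWWWWWWWWWWWWWWWWWWWWWWWWWWWWWWW.........
175 .........wWWWWWWWWWWWWWWWTTTTTTTwWWWWWWWWWWWWWWWWWWWWWWWWWWWWWWWWWWWWWWWWWWWWWWWWTTw
[... 3926 characters left out ...]
##########
350 #################################################GGGGGGGGGGG##################################################
355 ################################################GGGGGGGGGGGGG#################################################
360 ##############################################################################################################
365 ####w#################################################################################################w#ww####
370 ##############################################################################################################
375 ##############################################################################################################
```

play_rows --steps '[[[0,0,0.001,0],[0,0,0.001,0],[0,0,0.001,0],[0,0,0,0],[0,0,0,0]]]'

```text
time: 14.78
ee_pos: [0.527, 0.0196, 0.1494]
tcp_rot: [-180.0, -0.0, -179.8]
wrist_force: [-0.4, -0.2, 0.1]
opening: 0.0001
grasp_force: 0.0
```

```bash
cat > s.py <<'E'
from fit import *
from workcell import bot
np.set_printoptions(precision=4,suppress=True)
o=bot.get_obs();print(o["ee_pos"],o["wrist_force"],o["torque"],o["time"])
c=bot.camera("side");im=c["img"];H=cv2.cvtColor(im,cv2.COLOR_BGR2HSV)
O=np.array([.5663,.0195,.165]);Rk=Rc(.6)
def clip(u,v):
    d=Rk.T@ray(c,u,v);s=Rk.T@(c["xyz"]-O);return ((s-d*s[1]/d[1])*1e3).round(1)
for nm,lo,hi,b in(("orange",(8,150,100),(20,255,255),(248,275,208,235)),("red",(0,150,90),(5,255,255),(235,275,190,235)),("green",(50,120,60),(76,255,255),(245,285,200,240))):
    m=cv2.inRange(H,lo,hi)[b[2]:b[3],b[0]:b[1]];y,x=np.nonzero(m)
    if len(x):print(nm,len(x),(x.mean()+b[0]).round(1),(y.mean()+b[2]).round(1),clip(x.mean()+b[0],y.mean()+b[2]))
E
python3 s.py
```

```text
[0.527  0.0196 0.1494] [-0.4488 -0.1874  0.0617] [-0.0448  0.0276  0.0305] 14.7833
orange 36 256.3 219.6 [ -1.4   0.  -10. ]
red 17 253.4 206.2 [27.3  0.  27.3]
green 37 261.3 214.9 [-3.8  0.  17.9]
```

play_rows --steps '[[[0,0,0.001,0],[0,0,0.001,0],[0,0,0.001,0],[0,0,0,0],[0,0,0,0]]]'

```text
time: 15.25
ee_pos: [0.5274, 0.0196, 0.1481]
tcp_rot: [-180.0, 0.1, -179.8]
wrist_force: [-3.4, -0.2, 11.1]
opening: 0.0001
grasp_force: 5.0
```

```bash
python3 s.py; python3 - <<'E'
import cv2,numpy as np
from workcell import bot
im=bot.camera("side")["img"];H=cv2.cvtColor(im,cv2.COLOR_BGR2HSV)
for y in range(206,234):print(y,''.join('#' if H[y,x,2]<60 else 'G' if 50<=H[y,x,0]<=76 and H[y,x,1]>90 else 'W' if H[y,x,1]<70 and H[y,x,2]>150 else 'w' if H[y,x,1]<70 else 'T' if 77<=H[y,x,0]<97 else 'O' if H[y,x,0]<20 else '.' for x in range(245,295)))
E
```

```text
[0.5274 0.0196 0.1481] [-3.3651 -0.2253 11.0539] [-0.1112  0.5648  0.0496] 15.25
orange 35 256.2 219.7 [ -1.4   0.  -10.6]
red 14 253.6 206.1 [27.   0.  28.2]
green 35 261.3 215.0 [-3.8  0.  17.4]
206 ...####.OOO.wwwwwwwww###########..................
207 ....##OOOO.wwwwwww##www#########..................
208 ......OOO.####wwwwww###########...................
209 .......O######wwwwww##########....................
210 .......#######www############w....................
211 ........######################....................
212 .........###GGG###############....................
213 ..........#.GGGGG##########www....................
214 .............GGGGGGG.######www....................
215 ............wGGGGGGGTw#####www....................
216 ............OO.GGGGGG.#####www....................
217 ...........OOOO.GGGGG.#####www....................
218 ..........OOOOOO.GGGWw#####www....................
219 .........wOOOOO...TWWw#####www....................
220 .....WW.wOOOOO.....WWw#####ww.....................
221 ....WWWwOOOOOw......WWww###ww.....................
222 ....WWWOOOOOO........WWWWwww......................
223 ...WWwWWOOOO..........WWWWWW......................
224 ..WWWwwWWOOwW..........WWWWWW.....................
225 .WWWwTTwwWWwWW..........WWWWWW....................
226 .WWWTTTTTwWWWWWW.........WWWWWW...................
227 .WWWWwTTTwWWWWWWW.........WWWWWW..................
228 ..WWWWwTwWWWWWWWWW.........WWWWWW.................
229 ...WWWWWWWWWWWWWWWWW........WWWWWW................
230 .....WWWWWWWWWWWWWWWW........WWWWWW....T..........
231 ......WWWWWWWWWWWWWWWW........WWWWWW..TTT.........
232 .......WwWWWWWWWWWWWWWW........WWWWWWWTTTT........
233 .........wWWWWWWWWWWWWWWW.......WWWWWWWTT.........
```

play_rows --steps '[[[0,0,0.001,0],[0,0,0.001,0],[0,0,0.001,0],[0,0,0,0],[0,0,0,0]]]'

```text
time: 15.77
ee_pos: [0.5276, 0.0194, 0.147]
tcp_rot: [-180.0, 0.3, -179.8]
wrist_force: [-7.9, -1.4, 22.5]
opening: -0.0001
grasp_force: 11.0
```

```bash
python3 s.py
```

```text
[0.5276 0.0194 0.147 ] [-7.865  -1.4325 22.5253] [-0.3826  1.2469 -0.0015] 15.7667
orange 35 256.2 219.7 [ -1.4   0.  -10.6]
red 16 253.2 207.2 [26.2  0.  23.7]
green 33 261.3 215.4 [-4.6  0.  16.3]
```

play_rows --steps '[[[0,0,0.001,0],[0,0,0.001,0],[0,0,0.001,0],[0,0,0.001,0],[0,0,0,0]]]'

```text
time: 16.23
ee_pos: [0.5276, 0.0195, 0.1403]
tcp_rot: [-180.0, 0.1, -179.8]
wrist_force: [-0.0, -0.6, 5.2]
opening: 0.0001
grasp_force: 2.0
```

```bash
python3 s.py
```

```text
[0.5276 0.0195 0.1403] [-0.0178 -0.601   5.219 ] [-0.0952 -0.0697 -0.0098] 16.2333
orange 35 256.2 219.8 [ -1.5   0.  -11.2]
red 18 252.5 209.5 [23.9  0.  14.5]
green 31 261.5 217.4 [-8.3  0.  10. ]
```

play_rows --steps '[[[0,0,0.001,0],[0,0,0.001,0],[0,0,0.001,0],[0,0,0,0],[0,0,0,0]]]'

```text
time: 16.7
ee_pos: [0.5274, 0.0197, 0.137]
tcp_rot: [180.0, 0.1, -179.8]
wrist_force: [0.9, 0.0, 3.9]
opening: -0.0
grasp_force: 1.9
```

```bash
python3 s.py
```

```text
[0.5274 0.0197 0.137 ] [0.8829 0.0234 3.8503] [ 0.1157 -0.2017  0.0407] 16.7
orange 36 256.3 219.6 [ -1.4   0.  -10. ]
red 16 251.8 210.7 [23.5  0.   8.8]
green 24 261.7 218.5 [-10.7   0.    6.9]
```

play_rows --steps '[[[0,0,0.001,0],[0,0,0.001,0],[0,0,0.001,0],[0,0,0,0],[0,0,0,0]]]'

```text
time: 17.17
ee_pos: [0.527, 0.0196, 0.1336]
tcp_rot: [-180.0, 0.0, -179.8]
wrist_force: [0.2, 0.5, 5.3]
opening: 0.0002
grasp_force: 2.1
```

```bash
python3 s.py
```

```text
[0.527  0.0196 0.1336] [0.1601 0.456  5.2631] [-0.0168  0.1196 -0.0229] 17.1667
orange 37 256.4 219.5 [-1.4  0.  -9.5]
red 16 250.8 211.7 [24.   0.   3.1]
green 18 261.1 219.9 [-12.1   0.    0.6]
```

play_rows --steps '[[[0,0,0.001,0],[0,0,0.001,0],[0,0,0,0],[0,0,0,0],[0,0,0,0]]]'

```text
time: 17.63
ee_pos: [0.5273, 0.0195, 0.1331]
tcp_rot: [-180.0, 0.1, -179.8]
wrist_force: [-3.7, 0.6, 13.8]
opening: -0.0002
grasp_force: 7.1
```

```bash
python3 s.py
```

```text
[0.5273 0.0195 0.1331] [-3.6806  0.5726 13.8399] [-0.0431  0.705   0.0188] 17.6333
orange 36 256.3 219.6 [ -1.4   0.  -10. ]
red 16 250.8 211.7 [24.   0.   3.1]
green 19 261.0 220.0 [-12.    0.    0.1]
```

play_rows --steps '[[[0,0,0.001,0],[0,0,0.001,0],[0,0,0.001,0],[0,0,0,0],[0,0,0,0]]]'

```text
time: 18.1
ee_pos: [0.5276, 0.0196, 0.1324]
tcp_rot: [180.0, 0.3, -179.8]
wrist_force: [-9.6, -0.6, 29.8]
opening: -0.0
grasp_force: 15.3
```

play_rows --steps '[[[0,0,-0.01,0],[0,0,-0.01,0],[0.01,0,-0.02,0],[0.01,0,-0.03,0],[0.01,0,-0.03,0]]]'

```text
time: 18.52
ee_pos: [0.496, 0.0194, 0.2285]
tcp_rot: [-180.0, -0.2, -179.8]
wrist_force: [-0.2, -0.3, -0.4]
opening: 0.0001
grasp_force: 0.0
```

play_rows --steps '[[[0.03,0.03,-0.01,0],[0.03,0.03,0,0],[0.03,0.03,0,0],[0,0,0,0],[0,0,0,0]]]'

```text
time: 18.93
ee_pos: [0.4082, 0.1078, 0.2385]
tcp_rot: [180.0, 0.0, -179.6]
wrist_force: [-0.7, -0.5, 0.9]
opening: 0.0001
grasp_force: 0.0
```

```bash
python3 s.py; python3 - <<'E'
from fit import *
from workcell import bot
for n,b in(("side",(235,300,200,248)),("wrist",(0,0,0,0)),("top",(232,272,180,230))):
    c=bot.camera(n);im=c["img"];H=cv2.cvtColor(im,cv2.COLOR_BGR2HSV);cv2.imwrite(f"pics/f{n}.png",im)
    O=np.array([.5663,.0195,.165]);Rk=Rc(.6)
    print(n,"band home",proj(c,O).round(1),"tip",proj(c,O+Rk@[-.102,0,0]).round(1),"headend",proj(c,O+Rk@[.048,0,0]).round(1))
    for y in range(b[2],b[3]):print(y,''.join('#' if H[y,x,2]<60 else 'R' if (H[y,x,0]<6 or H[y,x,0]>173) and H[y,x,1]>120 else 'G' if 50<=H[y,x,0]<=76 and H[y,x,1]>90 else 'W' if H[y,x,1]<70 and H[y,x,2]>150 else 'w' if H[y,x,1]<70 else 'T' if 77<=H[y,x,0]<97 else 'O' if H[y,x,0]<20 else '.' for x in range(b[0],b[1])))
E
```

```text
[0.4082 0.1078 0.2385] [-0.66   -0.5099  0.8583] [ 0.0314 -0.0291  0.0525] 18.9333
orange 36 256.3 219.6 [ -1.4   0.  -10. ]
red 15 250.7 211.7 [24.2  0.   2.9]
green 25 260.6 218.7 [-8.8  0.   3.3]
side band home [257.4 217.4] tip [287.5 239.2] headend [243.1 207.1]
200 Wwwww....................................................########
201 Wwwww....................................................####w###
202 Wwwww.....................................................##wwww#
203 WwwwO.....................................................##wwww#
204 WwwOO.....................................................##wwww#
205 WwOOw.....................................................#wwww##
206 wOOO..........#............................................wwww##
207 OOO..........###............T..............................wwww##
208 OO..........#####...........TT.............................wwww##
209 ...........#####RRR........TTTT............................wwww##
210 ...........####RRRR.......TTTTTT...........................wwww##
211 ..........#####RRRR##....TTTTTT...........................
[... 4215 characters left out ...]
.WWWW..wWwWWWWWWWW.......
215 ........WWWWWT.TWWWW...wwWWWWWWWW.......
216 ........WWWWTT#TWWWW.#TwwWWWWWWWW.......
217 ........WWWWTT#TWWWWTTT.wWWWWWWWW.......
218 ........WWWWTTwWWWWWw.T.wWWWWWWWW.......
219 ........WWWWWWWWWWWWwwwwWWWWWWWWW.......
220 ........WWWWWWWWWWWWwWWWwWWWWWWWW.......
221 ..........wwwww.WWWWwwwwwWWWWWWWW.......
222 .................WWW....................
223 ................WWWW....................
224 .................WWW....................
225 ........................................
226 ........................................
227 ........................................
228 ........................................
229 ........................................
```

```bash
python3 -c "
from workcell import bot
print(bot.job_done())"
```

```text
the job is handed in; nothing more can be done
None
```

I handed the job in at about 19 s, but no verdict came back: the camera images put the knob at off to within about 0.02 rad and the electrode home in the fork and saddle, head up, jaw closed, though it slipped out of the gripper onto the holder on the way and I pressed it home with the shut fingers (wrist force up to about 30 N).

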